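Send a board carrier into the dry box through its gravity flap

ROBOT

A 6-joint arm with a two-finger parallel gripper is mounted at the origin on the work surface. World frame = base frame: x ahead of the robot, y to its left, z up, the work surface at z = 0. Lengths are in m, angles in degrees, forces in N, time in s.
With the tool pointing down it reaches from about 0.3 to 0.75 m from the base axis. Payload 8.5 kg.
Tool frame: the origin (TCP) lies at the very end of the fingers, on their centre line; the grasp point (between the pads) lies 19 mm behind it; x points along the fingers, y is the direction in which the jaws open and shut, and the axes are right-handed (so a half turn about x gives the same grasp; the last joint's range is limited). The gripper opens to 85 mm and grips with 20 to 120 N. Pads are 22 mm wide; open, the fingers measure 114 mm over their backs; the gripper's body (76 mm by 85 mm) begins 54 mm behind the grasp point. The pads swing forward as they close: fully open they stand 13 mm farther back than shut.
Start: joints at [50.919, 21.807, 74.336, -0, 83.858, -12.336], TCP at [0.248, 0.491, 0.231] pointing down, gripper open.
Joint ranges: [-178.18, 178.18], [-50.72, 133.34], [12.68, 142.11], [-81.47, 261.47], [9.98, 163.14], [-165.26, 165.26]. Speed limits (degrees/s): [136.94, 136.94, 180, 180, 180, 180].

INTERFACE

Orientations are given as a 3x3 rotation matrix whose columns are the frame's x, y, z axes.
In Python, from rig import env, eyes, close_job gives the robot as it stands.
- The arm moves only by the shell command python3 -m pendant 'ROWS' [OPENING] [FORCE]. ROWS is a JSON object of lists of equal length, an entry for each row: "travel": the shift along the world's x, y, z in mm, a list of three; "delta_rot": the turn, a rotation vector about the world's x, y, z in rad, a list of three. In form: {"travel": [[x, y, z], ...], "delta_rot": [[wx, wy, wz], ...]}. A call has 1 to 20 rows; each row shifts and turns the commanded pose from where the row before left it; what a row does not reach is not made up. A row lasts 1/12 s, in which the tool goes at most 41.7 mm and 7.16 degrees, less where a joint would pass 70% of its speed; a pose out of reach is approached as far as the arm can. A call with a gripper value outside its range is refused whole. OPENING is the finger opening in mm, from 0 to 85.4, set as the call begins (- or left out, the last holds). The fingers move at their own pace and stop on an object; FORCE is the grip in N (left out, the last holds). Time passes only in rows, so rows that do not move let the fingers close. It gives the time, the measured TCP pose, the force and the opening at its end, in the units of the state.
- env.observe(): the state, without advancing time (a new reading comes with each control period).
- eyes.get_image(name): name is "scene" or "top" or "wrist"; returns the picture (420x560x3 uint8, red, green, blue); there is no depth.
- eyes.camera_model(name): a dict with "vfov" (degrees; the focal length in pixels is half the picture's height over the tangent of half this angle, whatever the lens; pixels are square), "cx", "cy" (the principal point, pixels), "pose" (4x4, takes a point from camera to world coordinates). Camera axes: x right, y up, looking along -z (the intrinsics and any distortion apply to the point x, -y, -z); pixel columns grow to the right and rows downward; lengths in m; the calibration is good to about 2 mm. A picture is of the moment at which its call begins: read the wrist's pose just before it. camera_model takes no time and is no camera call; for the wrist camera it gives the pose at the moment of the call.
- close_job(): hands the job in, once; it reports no verdict.
The state is a dict: "time_s": time; "q": joint angles; "qvel": joint speeds; "joint_efforts": joint torques, N m; "position": TCP position; "tool_rot": TCP orientation; "ft_force": force on the tool from outside, world axes, zero at the start; "wrist_torque": the same for the moment, N m; "grip_width": finger opening in m.
Only numpy, scipy, OpenCV 4.12 (cv2) and the standard library are available. Lean on these libraries where they do the work, as an engineer would, in place of code of your own. Each camera call takes 0.05 s, during which the arm holds its last target. There are 200 camera calls.

TASK

Push the loaded board carrier (the one with the green board, on the loading shelf) along the shelf with the fingertips, nose first (nudge it straight if it is off line), so that it pushes the hanging flap open and slides through into the dry box and down the ramp inside to its stop; then draw the fingers back so that the flap swings fully shut behind it. Push gently: do not pinch, lift or tip the carrier over, and leave all the other things where they are.

Things in the scene. Friction and masses are not known exactly. Their poses are not given: they have to be found in the camera images.
- dry_box: Fixed bench-top dry box with a loading shelf in front. Origin: on the table (z = 0) under the middle of the flap; +x points level into the box (the way the carrier goes), y along the flap's width, z up. The box is 162 mm wide, from x = -3 to 190 mm; clear flat roof, top 146 mm above the table (a gauge on it reaches 151 mm). Positions below given as 'box x, y' are in this frame.
- shelf_top (a point): Middle of the loading shelf's top: a level grey plate 70 mm above the table, from box x = -285 to +12 mm, 270 mm wide, with no raised edges. Axes as the dry box. The small jar and the standoff stand near its two long edges.
- mouth (a point): Middle of the opening's lower edge in the white front, at shelf level (box x = 0, y = 0, z = 70 mm). Axes as the dry box. The opening is 96 mm wide and 66 mm high above the shelf; over it is a lintel 8 mm high. The flap hangs in it.
- ramp_lip (a point): Upper edge of the ramp inside the box, mid-width, at shelf level (box x = 12 mm). Axes as the dry box. From here a slick ramp (friction about 0.1) with side guides falls away at 20 degrees to a rubber stop at box x = 174 mm: a carrier whose middle is pushed past this edge (by 15 mm to be sure) tips and slides down to the stop by itself.
- flap (a joint): Grey plastic flap 90 mm wide, 60 mm long, 3 mm thick, 30 g, hung by its top edge 64 mm above the shelf, lower edge 4 mm above the shelf. 0 rad = hanging shut; the value grows as it swings into the box (to 1.45); it cannot swing out. Gravity shuts it. A light push (under 1 N) opens it; the carrier's nose can push it.
- flap_edge (a point): Middle of the flap's lower edge; moves with the flap.
- carrier: The carrier to send in: loose aluminium plate 120 x 56 x 15 mm (its x, y, z) with a green board and two rows of brass connectors (28 mm above the underside); at its rear (-x) end an upright push plate 50 mm wide, 5 mm thick, top at 35 mm. About 0.25 kg. Origin: centre of the underside; +x = nose. Starts on the shelf, nose to the flap, up to 25 mm off the centre line, up to 0.2 rad askew.
- carrier_rear (a point): On the rear face of the carrier, mid-width, 60 mm behind its origin, 16 mm above its underside. Axes as the carrier. The rear face is flat and upright: 56 mm wide up to 15 mm, 50 mm wide up to 35 mm. The long sides are flat up to 15 mm.
- empty_carrier: Bystander: the same carrier without a board, on the table beside the box. Origin: centre of its underside.
- standoff: Bystander: brass standoff, 22 mm across, 30 mm tall, on the shelf near its edge. Origin: centre of its underside.
- flux_jar: Bystander: small amber jar, 24 mm across, 34 mm tall, on the shelf near its other edge. Origin: centre of its underside.
- mirror_mount: Bystander: black block 35 x 45 x 50 mm on the table beside the box. Origin: centre of its underside.
- lens_tube: Bystander: black ring 45 mm across, 30 mm tall, on the table. Origin: centre of its underside.
- driver: Bystander: screwdriver about 150 mm long lying on the table along its x. Origin: on its underside.
- screw_tray: Bystander: open grey tray 100 x 140 x 30 mm. Origin: centre of its underside.
- iris: Bystander: dark steel disc 40 mm across, 18 mm tall, on the table. Origin: centre of its underside.
Not all that is in view belongs to the job. What is shaped like the carrier but orange or red is not meant.

How it is judged (in metres and radians):
On the way, in this order (a step that is already met when the one before it is completed fails the run):
1. the carrier's nose is in the opening and the flap is swung open by more than 0.4 rad (value of joint flap above 0.4 rad and x of carrier in the frame of dry_box above -0.062 m), for 0.1 s.
2. the carrier is down on the ramp at its stop and the flap hangs shut (x of carrier in the frame of dry_box between 0.085 and 0.14 m and z of carrier in the frame of dry_box below 0.06 m and value of joint flap below 0.06 rad), for 0.2 s.
At the end, for the whole second after the job is handed in: The carrier rests inside the dry box on the ramp, right way up, its origin 85 to 140 mm behind the flap and less than 60 mm above the table (it meets the stop at about 110 mm), at rest (under 20 mm/s), and the flap hangs shut within 0.06 rad (all of step 2 and linear speed of carrier below 0.02 m/s and angle between carrier's own z axis and vertical below 0.45 rad); the robot touches nothing.
It fails at once if the carrier is lifted off the shelf (z of carrier in the frame of dry_box above 0.085 m).
It fails at once if the carrier is tipped over (angle between carrier's own z axis and vertical above 0.7 rad).
It fails at once if the carrier is pinched or pushed hard (over 20 N from the fingers) (contact force between the fingers and carrier above 20 N).
It fails at once if any of the other things is moved by more than 15 mm (distance of any of empty_carrier, standoff, flux_jar, mirror_mount, lens_tube, driver, screw_tray, iris from where it was at the start of the episode above 0.015 m).
It also fails if it takes over 48 s, if anything falls off the work surface, if the arm or the gripper's body presses on something with over 40 N, if the wrist force passes 120 N, or if a joint passes its speed limit or range.

## Working session

There is one attempt and no reset: what is moved stays moved. The work goes in short steps, Python scripts to look and compute and a shell command to move; the robot and the scene stay as the last step left them, time stands still between calls to the robot, and variables do not carry over. Pictures are saved under pics/ and viewed, about 8 in all and at most 12, crops included, and the job is handed in when it is done.

```bash
mkdir -p pics; ls; python3 - <<'E'
from rig import env, eyes
import cv2
s=env.observe(); print({k:s[k] for k in('time_s','position','tool_rot','grip_width')})
for n in("scene","top"):
    im=eyes.get_image(n); cv2.imwrite(f"pics/{n}0.png",im[:,:,::-1]); m=eyes.camera_model(n); print(n,m)
E
```

```text
pics
{'time_s': 0.0, 'position': array([0.24734133, 0.49092134, 0.23072194]), 'tool_rot': array([[-8.61460548e-04,  4.50036583e-01,  8.93009704e-01],
       [-1.14524761e-03,  8.93009006e-01, -4.50037335e-01],
       [-9.99998973e-01, -1.41040664e-03, -2.53888709e-04]]), 'grip_width': 0.08535783056713257}
scene {'vfov': 42.71346569772573, 'cx': 294.060092497446, 'cy': 216.93611014956338, 'pose': array([[-0.87203379, -0.30301112,  0.38437135,  1.06952776],
       [ 0.48937165, -0.52612824,  0.69548865,  1.03099425],
       [-0.00851217,  0.79459005,  0.60708665,  0.9904486 ],
       [ 0.        ,  0.        ,  0.        ,  1.        ]])}
top {'vfov': 54.6565441117001, 'cx': 281.7003834117281, 'cy': 207.18820075253603, 'pose': array([[ 0.01231068,  0.98551512, -0.16914017,  0.3207807 ],
       [-0.99990688,  0.0131292 ,  0.00372169,  0.01658827],
       [ 0.00588845,  0.16907861,  0.98558498,  1.19225708],
       [ 0.        ,  0.        ,  0.        ,  1.        ]])}
```

View pics/top0.png

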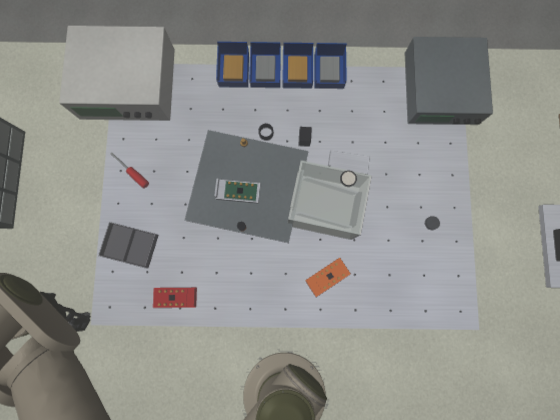

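View pics/scene0.png

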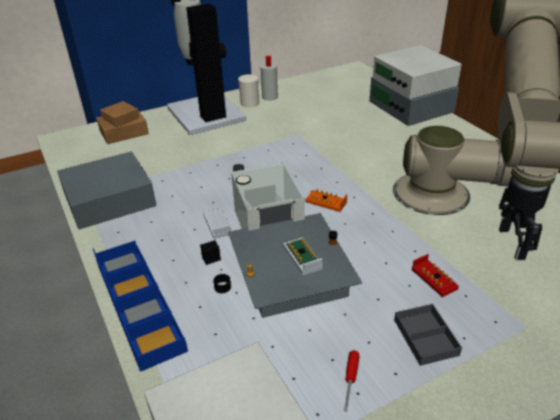

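The top view shows the shelf (186–308, 131–242), the carrier at about (240,190) with its push plate to the left at (221,190), and the box to the right at (330,200). The box's +x therefore runs roughly along world −y. Next I'll measure these by casting rays.

```bash
cat > h.py <<'E'
import numpy as np, cv2
from rig import env, eyes
def ray(m,u,v):
    f=210/np.tan(np.radians(m['vfov']/2)); T=np.array(m['pose'])
    return T[:3,3], T[:3,:3]@np.array([(u-m['cx'])/f,-(v-m['cy'])/f,-1.])
def onz(m,u,v,z):
    o,d=ray(m,u,v); return o+d*(z-o[2])/d[2]
def pix(m,p):
    f=210/np.tan(np.radians(m['vfov']/2)); T=np.array(m['pose']); c=T[:3,:3].T@(np.array(p)-T[:3,3])
    return m['cx']+f*c[0]/-c[2], m['cy']-f*c[1]/-c[2]
E
python3 - <<'E'
from h import *
m=eyes.camera_model("top"); im=cv2.imread("pics/top0.png"); hsv=cv2.cvtColor(im,cv2.COLOR_BGR2HSV)
# shelf: dark bluish grey
print(im[170,205],im[220,270],im[190,222],im[190,230],im[190,256],im[150,270])
g=cv2.inRange(im,(70,70,60),(125,115,110)); g[:125]=0;g[250:]=0;g[:,:180]=0;g[:,315:]=0
g=cv2.morphologyEx(g,cv2.MORPH_OPEN,np.ones((3,3)))
c=max(cv2.findContours(g,0,2)[0],key=cv2.contourArea); ap=cv2.approxPolyDP(cv2.convexHull(c),3,True)[:,0]
for p in ap: print(p,onz(m,*p,.07).round(4))
gr=cv2.inRange(hsv,(45,80,30),(90,255,255)); gr[:170]=0;gr[215:]=0;gr[:,:200]=0;gr[:,280:]=0
c=cv2.convexHull(np.vstack(cv2.findContours(gr,0,2)[0])); r=cv2.minAreaRect(c);print(r)
cv2.imwrite("pics/crop1.png",cv2.resize(im[120:250,175:385],None,fx=3.8,fy=3.8,interpolation=cv2.INTER_CUBIC))
E
```

```text
[105 104  99] [107 105 101] [167 162 159] [78 92 65] [ 91 101  79] [107 106 101]
[208 131] [0.7341 0.2282 0.07  ]
[306 151] [ 0.678  -0.0554  0.07  ]
[314 230] [ 0.4503 -0.0781  0.07  ]
[284 241] [0.4187 0.0048 0.07  ]
[187 220] [0.4737 0.2754 0.07  ]Traceback (most recent call last):
  File "<stdin>", line 10, in <module>
    return _nx.concatenate(arrs, 0, dtype=dtype, casting=casting)
           ~~~~~~~~~~~~~~~^^^^^^^^^^^^^^^^^^^^^^^^^^^^^^^^^^^^^^^
ValueError: need at least one array to concatenate
```

```bash
python3 - <<'E'
from h import *
m=eyes.camera_model("top"); im=cv2.imread("pics/top0.png")
g=cv2.inRange(im,(85,85,80),(125,120,115)); g[:125]=0;g[250:]=0;g[:,:180]=0;g[:,300:]=0
c=max(cv2.findContours(g,0,1)[0],key=cv2.contourArea)[:,0].astype(float)
P=lambda s: np.array([onz(m,*p,.07)[:2] for p in s])
def near(a,b,d=2.5):
    a=np.array(a,float);b=np.array(b,float);t=(b-a)/np.linalg.norm(b-a);n=np.array([-t[1],t[0]]);s=(c-a)@t
    return c[(abs((c-a)@n)<d)&(s>6)&(s<np.linalg.norm(b-a)-6)]
for n,a,b in(("left+y",(208,131),(303,151)),("right",(187,220),(284,241)),("rear",(208,131),(187,220))):
    q=P(near(a,b)); l=cv2.fitLine(q.astype(np.float32),2,0,.01,.01).ravel(); print(n,len(q),l,np.degrees(np.arctan2(l[1],l[0])))
cv2.imwrite("pics/crop1.png",cv2.resize(im[120:250,175:385],None,fx=3.8,fy=3.8,interpolation=cv2.INTER_CUBIC))
E
```

```text
left+y 89 [0.19961466 0.9798745  0.7076139  0.09221479] 78.48557
right 86 [0.19852972 0.98009485 0.4468288  0.13979301] 78.549
rear 77 [ 0.98010945 -0.19845772  0.60342854  0.25478646] -11.446786
```

View pics/crop1.png

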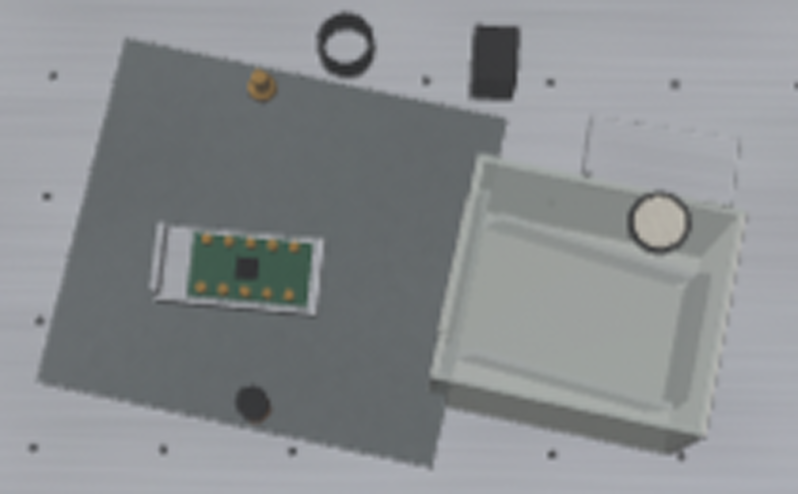

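The crop shows the carrier's nose corners at crop (322,238) and (316,314), and its push-plate top from (163,222) to (155,290). It is rotated roughly 8° from the box axis.

```bash
cat >> h.py <<'E'
X=np.array([-.1987,-.9801]);Y=np.array([.9801,-.1987]);O=np.array([.549,-.0225])
def box(p): d=np.array(p)[:2]-O; return np.array([d@X,d@Y])*1000
def wor(x,y): return O+X*x/1000+Y*y/1000
E
python3 - <<'E'
from h import *
m=eyes.camera_model("top")
f=lambda u,v,z:box(onz(m,u/3.8+175-.37,v/3.8+120-.37,z)).round(1)
print("nose",f(322,238,.085),f(316,314,.085),"plate top",f(163,222,.105),f(155,290,.105),"rear low",f(157,300,.085))
print("board",f(192,232,.087),f(309,242,.087),f(306,306,.087),f(187,296,.087))
print("standoff",f(262,78,.1),"jar",f(253,400,.104), "box front roof",f(482,156,.146),f(436,378,.146))
s=env.observe();print(box(s['position']))
E
```

```text
nose [-102.5   11.5] [-94.3 -44.9] plate top [-215.4   -5.7] [-209.1  -55.6] rear low [-209.9  -59.3]
board [-196.5   -4.8] [-110.9    6.1] [-102.5  -41. ] [-188.8  -52.1]
standoff [-170.9  116.9] jar [-122.5 -118. ] box front roof [ 0.2 79.4] [  1.3 -81.2]
[-443.29908291 -397.63734056]
```

```bash
python3 -m pendant '{"travel":[[26,-21,0],[26,-21,0],[26,-21,0],[26,-21,0],[26,-21,0],[26,-21,0],[26,-21,0],[26,-21,0],[26,-22,0],[26,-22,0],[28,-23,0],[28,-24,0],[0,0,0],[0,0,0]],"delta_rot":[[0,0,-0.098],[0,0,-0.098],[0,0,-0.098],[0,0,-0.098],[0,0,-0.098],[0,0,-0.098],[0,0,-0.098],[0,0,-0.098],[0,0,-0.098],[0,0,-0.098],[0,0,-0.098],[0,0,-0.098],[0,0,0],[0,0,0]]}' 26 20
cat >> h.py <<'E'
def st():
    s=env.observe(); R=s['tool_rot']; p=s['position']
    yaw=np.degrees(np.arctan2(R[1,1],R[0,1]))+11.46
    print('t',round(s['time_s'],2),'tcp',p.round(4),'box',box(p).round(1),'yaw',yaw.round(2),'w',round(s['grip_width'],4),'Fbox',(s['ft_force'][:2]@X).round(2),(s['ft_force'][:2]@Y).round(2),'down',R[2,0].round(4))
E
python3 - <<'E'
from h import *
st(); im=eyes.get_image("wrist"); cv2.imwrite("pics/w1.png",im[:,:,::-1])
E
```

```text
time_s: 1.27
position: [0.5644, 0.2308, 0.2303]
tool_rot: [[-0.002, 0.997, -0.074], [-0.0, -0.074, -0.997], [-1.0, -0.002, 0.0]]
ft_force: [-0.7, -0.9, 0.9]
grip_width: 0.0262
t 1.27 tcp [0.5644 0.2308 0.2303] box [-251.3  -35.3] yaw 7.2 w 0.0262 Fbox 1.0 -0.47 down -1.0
```

View pics/w1.png

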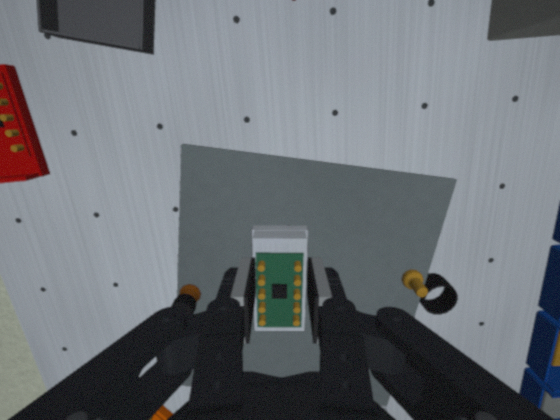

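The wrist view shows the carrier square to the tool, with its push plate at (253–306, 227–238) and its nose at v≈331. I'll cross-check its position with rays.

```bash
python3 - <<'E'
from h import *
m=eyes.camera_model("wrist"); print(np.array(m['pose']).round(3), m['vfov'])
for n,u,v,z in(("plate rear top",253,227,.105),("",307,227,.105),("nose",256,331,.085),("",304,331,.085),("shelf rear",182,144,.07),("",456,180,.07)): print(n,box(onz(m,u,v,z)).round(1))
print(pix(m,env.observe()['position']))
E
```

```text
[[ 0.997  0.068  0.024  0.569]
 [-0.072  0.947  0.313  0.313]
 [-0.002 -0.314  0.949  0.374]
 [ 0.     0.     0.     1.   ]] 67.35525384053311
plate rear top [-225.3  -58.9]
 [-231.6   -9.9]
nose [-94.9 -44.2]
 [-101.7    8.5]
shelf rear [-286.9 -136. ]
 [-286.4  132.8]
(np.float64(281.07208503625964), np.float64(272.9097574167501))
```

```bash
python3 -m pendant '{"travel":[[0,0,-25],[0,0,-25],[0,0,-25],[0,0,-25],[0,0,-25],[0,0,-25],[0,0,0],[-0.4,-5,0],[-0.4,-5,0],[-0.3,-3,0],[0,0,0],[0,0,0]],"delta_rot":[[0,0,0],[0,0,0],[0,0,0],[0,0,0],[0,0,0],[0,0,0],[0,0,0],[0,0,0],[0,0,0],[0,0,0],[0,0,0],[0,0,0]]}'
python3 - <<'E'
from h import *
st(); im=eyes.get_image("top"); cv2.imwrite("pics/t2.png",cv2.resize(im[120:250,175:385,::-1],None,fx=3.8,fy=3.8,interpolation=cv2.INTER_CUBIC))
E
```

```text
time_s: 2.32
position: [0.5628, 0.219, 0.0825]
tool_rot: [[0.002, 0.997, -0.072], [0.0, -0.072, -0.997], [-1.0, 0.002, -0.001]]
ft_force: [0.2, -0.7, 0.1]
grip_width: 0.0266
t 2.32 tcp [0.5628 0.219  0.0825] box [-239.4  -34.5] yaw 7.31 w 0.0266 Fbox 0.66 0.37 down -1.0
```

View pics/t2.png

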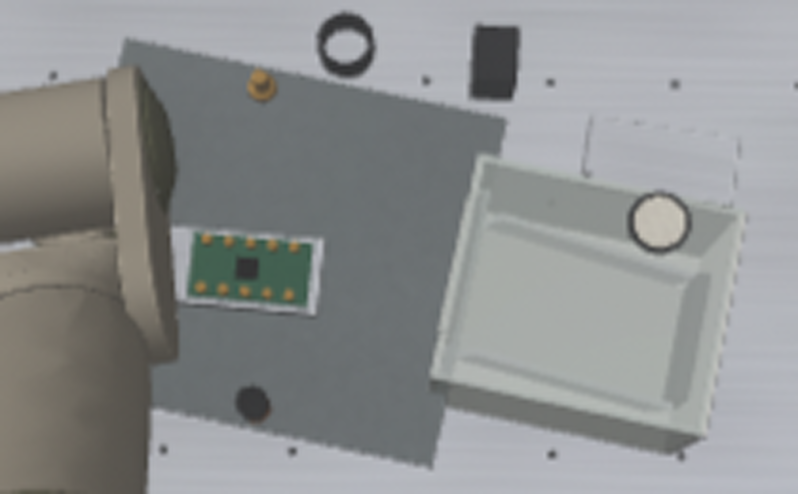

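The fingers are behind the carrier, which hasn't moved (nose still at crop (322,238)–(316,314)). I'll ease forward to contact.

```bash
python3 -m pendant '{"travel":[[-0.2,-3,-1],[-0.2,-3,-1],[-0.2,-3,0],[-0.2,-2,0],[0,0,0]],"delta_rot":[[0,0,0],[0,0,0],[0,0,0],[0,0,0],[0,0,0]]}'
python3 -c "from h import *;st()"
python3 -m pendant '{"travel":[[-0.2,-2,0],[-0.2,-2,0],[-0.2,-2,0],[0,0,0]],"delta_rot":[[0,0,0],[0,0,0],[0,0,0],[0,0,0]]}'
python3 -c "from h import *;st()"
```

```text
time_s: 2.78
position: [0.5616, 0.2076, 0.0793]
tool_rot: [[-0.0, 0.997, -0.072], [-0.0, -0.072, -0.997], [-1.0, -0.0, 0.0]]
ft_force: [0.4, -0.4, 0.1]
grip_width: 0.0258
t 2.78 tcp [0.5616 0.2076 0.0793] box [-228.1  -33.4] yaw 7.31 w 0.0258 Fbox 0.3 0.46 down -1.0
time_s: 3.12
position: [0.561, 0.2018, 0.0793]
tool_rot: [[-0.0, 0.997, -0.072], [-0.0, -0.072, -0.997], [-1.0, -0.0, 0.0]]
ft_force: [-0.1, -1.0, -0.2]
grip_width: 0.026
t 3.12 tcp [0.561  0.2018 0.0793] box [-222.3  -32.8] yaw 7.33 w 0.026 Fbox 0.96 0.12 down -1.0
```

```bash
cat >> h.py <<'E'
def board(im=None):
    m=eyes.camera_model("top")
    if im is None: im=eyes.get_image("top")[:,:,::-1]
    i=im.astype(int); k=((i[...,1]-i[...,2]>8)&(i[...,1]-i[...,0]>3)).astype(np.uint8); k[:150]=0;k[240:]=0;k[:,:200]=0;k[:,:][:,340:]=0
    k=cv2.morphologyEx(k,cv2.MORPH_CLOSE,np.ones((5,5)))
    c=max(cv2.findContours(k,0,1)[0],key=cv2.contourArea)[:,0]
    q=np.array([box(onz(m,*p,.087)) for p in c]).astype(np.float32)
    (c0,wh,a)=cv2.minAreaRect(q); b=cv2.boxPoints((c0,wh,a)); b=b[np.argsort(b[:,0])]
    r=b[:2].mean(0);f=b[2:].mean(0); yaw=np.degrees(np.arctan2(*(f-r)[::-1]))
    d=(f-r)/np.linalg.norm(f-r); print('board LxW',np.round(wh,1),'front',f.round(1),'yaw',yaw.round(2),'carrier centre',(f-50*d).round(1))
E
python3 - <<'E'
from h import *
board(cv2.imread("pics/top0.png")); board(); st()
E
```

```text
board LxW [88.  47.1] front [-105.4  -17.7] yaw 6.7 carrier centre [-155.   -23.5]
board LxW [88.2 48.7] front [-100.1  -15.4] yaw 7.92 carrier centre [-149.6  -22.3]
t 3.17 tcp [0.561  0.2019 0.0793] box [-222.3  -32.8] yaw 7.33 w 0.0263 Fbox -0.49 0.02 down -1.0
```

```bash
cat > plan.py <<'E'
from h import *
def plan(x,y,yaw,steps,L=71):
    # steps: (mm, dyaw_deg) of the carrier centre, unicycle; prints TCP world shifts
    H=lambda a:np.array([np.cos(np.radians(a)),np.sin(np.radians(a))])
    c=np.array([x,y],float);T=lambda:wor(*(c-L*H(yaw)))*1000
    p=T()
    for s,d in steps:
        c=c+s*H(yaw+d/2);yaw+=d;n=T();print((n-p).round(1),end=' ');p=n
    print('\nend',c.round(1),yaw)
E
python3 -c "
from plan import *
plan(-152,-23.8,7.3,[(4,1)]*10)"
```

```text
[-1.5 -3.9] [-1.4 -3.9] [-1.4 -4. ] [-1.3 -4. ] [-1.2 -4. ] [-1.1 -4. ] [-1.1 -4. ] [-1.  -4.1] [-0.9 -4.1] [-0.9 -4.1] 
end [-113.   -15.3] 17.3
```

```bash
python3 -m pendant '{"travel":[[-1.5,-3.9,0],[-1.4,-3.9,0],[-1.4,-4,0],[-1.3,-4,0],[-1.2,-4,0],[-1.1,-4,0],[-1.1,-4,0],[-1,-4.1,0],[-0.9,-4.1,0],[-0.9,-4.1,0],[0,0,0]],"delta_rot":[[0,0,0.0175],[0,0,0.0175],[0,0,0.0175],[0,0,0.0175],[0,0,0.0175],[0,0,0.0175],[0,0,0.0175],[0,0,0.0175],[0,0,0.0175],[0,0,0.0175],[0,0,0]]}' | grep force
python3 - <<'E'
from plan import *
st();board()
plan(-113,-15.3,17.3,[(4,0)]*2+[(4,-.8)]*10)
E
```

```text
ft_force: [-0.1, 0.1, -0.1]
t 4.08 tcp [0.5491 0.1612 0.0793] box [-180.1  -36.4] yaw 17.41 w 0.0264 Fbox -0.09 -0.1 down -1.0
board LxW [81.7 47.4] front [-62.2   1.6] yaw 17.53 carrier centre [-109.9  -13.4]
[ 0.4 -4. ] [ 0.4 -4. ] [ 1.4 -3.9] [ 1.3 -3.9] [ 1.3 -3.9] [ 1.2 -3.9] [ 1.1 -4. ] [ 1.1 -4. ] [ 1. -4.] [ 1. -4.] [ 0.9 -4. ] [ 0.9 -4. ] 
end [-66.5  -3.7] 9.299999999999994
```

```bash
python3 -m pendant '{"travel":[[0.4,-4,0],[1.4,-3.9,0],[1.3,-3.9,0],[1.3,-3.9,0],[1.2,-3.9,0],[1.1,-4,0],[1.1,-4,0],[1,-4,0],[1,-4,0],[0.9,-4,0],[0.9,-4,0],[0,0,0]],"delta_rot":[[0,0,0],[0,0,-0.014],[0,0,-0.014],[0,0,-0.014],[0,0,-0.014],[0,0,-0.014],[0,0,-0.014],[0,0,-0.014],[0,0,-0.014],[0,0,-0.014],[0,0,-0.014],[0,0,0]]}' | grep force
python3 - <<'E'
from plan import *
st();im=eyes.get_image("top")[:,:,::-1]; board(im); cv2.imwrite("pics/t3.png",cv2.resize(im[120:250,175:385],None,fx=3.8,fy=3.8,interpolation=cv2.INTER_CUBIC))
E
```

```text
ft_force: [-0.7, -0.2, 1.2]
t 5.13 tcp [0.561  0.1176 0.0793] box [-139.7  -16.1] yaw 9.24 w 0.0259 Fbox 0.37 -0.67 down -1.0
board LxW [74.1 48.1] front [-18.3   4.6] yaw 9.31 carrier centre [-67.6  -3.5]
```

View pics/t3.png

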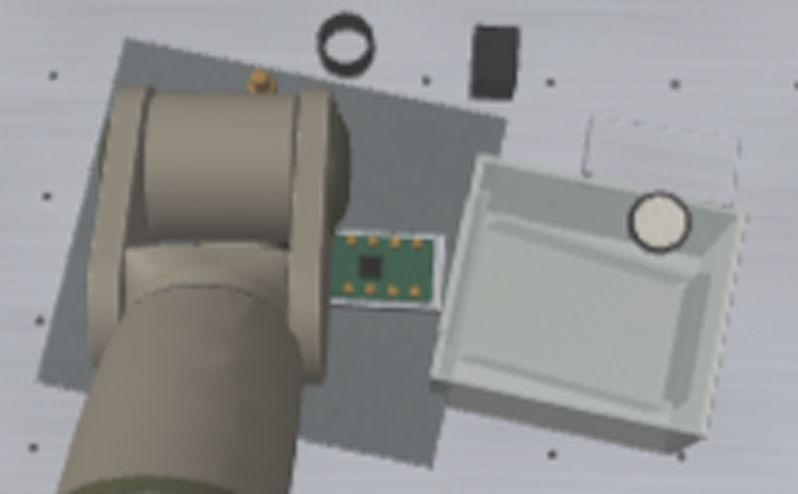

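The nose is at the mouth (crop 440, 235–310), with the carrier centre at (−68, −3.5) and yaw at 9.3°. I'll straighten it while entering.

```bash
python3 -c "
from plan import *
plan(-67.6,-3.5,9.3,[(4,-.93)]*10+[(4,0)])"
```

```text
[ 1. -4.] [ 0.9 -4.1] [ 0.8 -4.1] [ 0.8 -4.1] [ 0.7 -4.1] [ 0.6 -4.1] [ 0.6 -4.1] [ 0.5 -4.1] [ 0.4 -4.1] [ 0.4 -4.1] [-0.8 -3.9] 
end [-23.8  -0.3] 1.5543122344752192e-15
```

```bash
python3 -m pendant '{"travel":[[1,-4,0],[0.9,-4.1,0],[0.8,-4.1,0],[0.8,-4.1,0],[0.7,-4.1,0],[0.6,-4.1,0],[0.6,-4.1,0],[0.5,-4.1,0],[0.4,-4.1,0],[0.4,-4.1,0],[0,0,0]],"delta_rot":[[0,0,-0.0162],[0,0,-0.0162],[0,0,-0.0162],[0,0,-0.0162],[0,0,-0.0162],[0,0,-0.0162],[0,0,-0.0162],[0,0,-0.0162],[0,0,-0.0162],[0,0,-0.0162],[0,0,0]]}' | grep force
python3 - <<'E'
from plan import *
st();im=eyes.get_image("top")[:,:,::-1]; cv2.imwrite("pics/t4.png",cv2.resize(im[150:250,275:385],None,fx=5,fy=5,interpolation=cv2.INTER_CUBIC))
E
```

```text
ft_force: [-0.5, 0.5, -0.7]
t 6.1 tcp [0.5676 0.0767 0.0794] box [-100.9   -1.4] yaw -0.05 w 0.0259 Fbox -0.35 -0.58 down -1.0
```

View pics/t4.png

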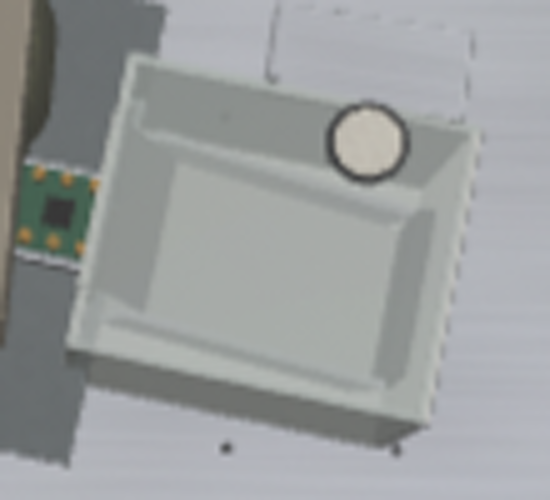

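```bash
python3 -m pendant '{"travel":[[-0.8,-3.9,0],[-0.8,-3.9,0],[-0.8,-3.9,0],[-0.8,-3.9,0],[-0.8,-3.9,0],[-0.8,-3.9,0],[-0.8,-3.9,0],[-0.8,-3.9,0],[-0.8,-3.9,0],[-0.8,-3.9,0],[-0.8,-3.9,0],[-0.8,-3.9,0],[-0.8,-3.9,0],[0,0,0]],"delta_rot":[[0,0,0],[0,0,0],[0,0,0],[0,0,0],[0,0,0],[0,0,0],[0,0,0],[0,0,0],[0,0,0],[0,0,0],[0,0,0],[0,0,0],[0,0,0],[0,0,0]]}' | grep force
python3 - <<'E'
from plan import *
st()
a=eyes.get_image("top")[150:250,275:385,::-1]; b=eyes.get_image("scene")[160:260,220:330,::-1]
cv2.imwrite("pics/t5.png",cv2.resize(np.hstack([a,b]),None,fx=3.6,fy=3.6,interpolation=cv2.INTER_CUBIC))
E
```

```text
ft_force: [0.9, -0.9, 0.2]
t 7.32 tcp [0.5569 0.0259 0.0792] box [-49.   -1.9] yaw 0.03 w 0.0259 Fbox 0.69 1.05 down -1.0
```

View pics/t5.png

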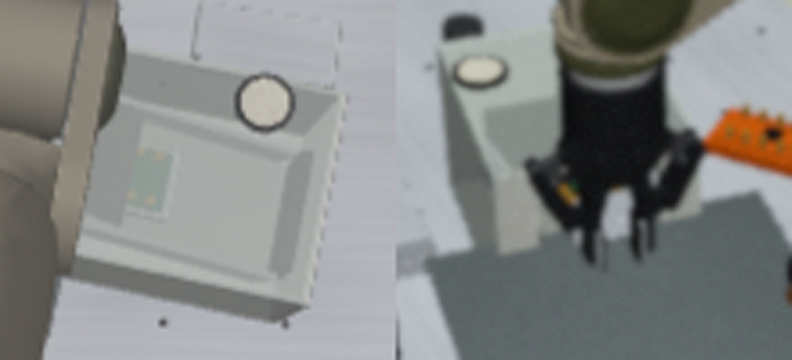

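The carrier's nose is showing inside the box, centred. I'll give it the last millimetres slowly, then look.

```bash
python3 -m pendant '{"travel":[[-0.5,-2.5,0],[-0.5,-2.5,0],[-0.5,-2.5,0],[0,0,0],[0,0,0],[0,0,0]],"delta_rot":[[0,0,0],[0,0,0],[0,0,0],[0,0,0],[0,0,0],[0,0,0]]}' | grep force
python3 - <<'E'
from plan import *
st()
a=eyes.get_image("top")[150:250,275:385,::-1]; b=eyes.get_image("scene")[160:260,220:330,::-1]
cv2.imwrite("pics/t6.png",cv2.resize(np.hstack([a,b]),None,fx=3.6,fy=3.6,interpolation=cv2.INTER_CUBIC))
E
```

```text
ft_force: [0.0, -0.6, 0.4]
t 7.92 tcp [0.5556 0.0193 0.0793] box [-42.3  -1.8] yaw 0.05 w 0.0261 Fbox 0.63 0.14 down -1.0
```

View pics/t6.png

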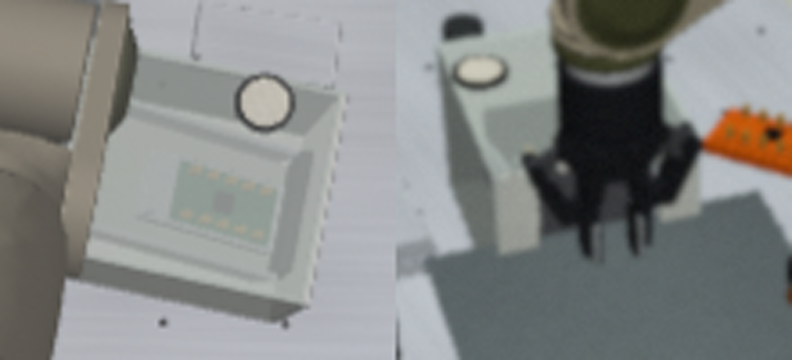

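The carrier has slid down to its stop and the board is fully inside (crop 175–275, 160–245). I'll draw the fingers straight back, lift a little, and check the flap.

```bash
python3 -m pendant '{"travel":[[2,9.8,0],[3,14.7,0],[4,19.6,0],[4,19.6,0],[4,19.6,0],[4,19.6,0],[4,19.6,15],[4,19.6,25],[4,19.6,25],[4,19.6,25],[2,9.8,20],[0,0,0],[0,0,0],[0,0,0],[0,0,0],[0,0,0],[0,0,0]],"delta_rot":[[0,0,0],[0,0,0],[0,0,0],[0,0,0],[0,0,0],[0,0,0],[0,0,0],[0,0,0],[0,0,0],[0,0,0],[0,0,0],[0,0,0],[0,0,0],[0,0,0],[0,0,0],[0,0,0],[0,0,0]]}' | grep force
python3 - <<'E'
from plan import *
st()
A=eyes.get_image("top")[:,:,::-1]; a=A[150:250,275:385]; b=eyes.get_image("scene")[160:260,220:330,::-1]
cv2.imwrite("pics/t7.png",cv2.resize(np.hstack([a,b]),None,fx=3.6,fy=3.6,interpolation=cv2.INTER_CUBIC))
m=eyes.camera_model("top")
for u,v in((178,160),(277,183),(267,246),(170,217)): print(box(onz(m,u/3.6+275,v/3.6+150,.055)).round(1))
d=cv2.absdiff(A,cv2.imread("pics/top0.png")).max(2)
for n,(u,v) in dict(tube=(266,131),mount=(305,136),standoff=(243,143),jar=(241,226),driver=(138,177),tray=(129,245),iris=(432,223)).items(): print(n,d[v-10:v+10,u-10:u+10].mean().round(1))
E
```

```text
ft_force: [0.5, 0.2, -0.8]
t 9.43 tcp [0.5944 0.21   0.1886] box [-236.9   -1.7] yaw 0.02 w 0.0257 Fbox -0.32 0.4 down -1.0
[84.  22.7]
[164.3  21. ]
[165.8 -30.2]
[ 86.7 -23.7]
tube 10.3
mount 8.7
standoff 8.7
jar 6.8
driver 14.0
tray 5.2
iris 10.8
```

View pics/t7.png

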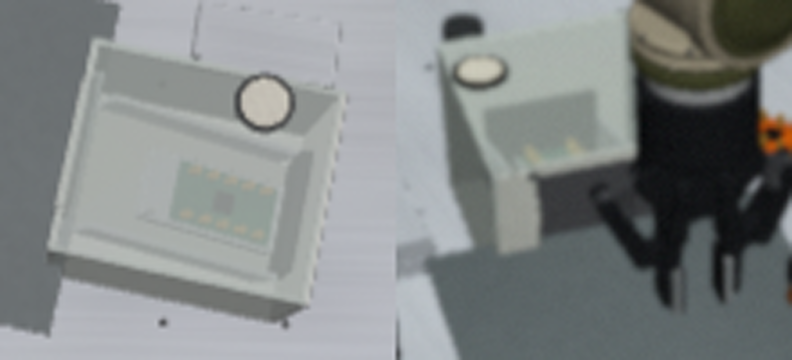

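```bash
python3 -c "
from rig import close_job
close_job()"
```

```text
the job is handed in; nothing more can be done
```

I pushed the green-board carrier along the shelf with two spread fingertips, following an S-curve that brought it from about 24 mm off line and 7° askew to straight and centred. It opened the flap and slid down the ramp to its stop. I then drew the fingers back about 195 mm and lifted clear. I handed the job in at about 9.5 s.

**Last checks:**
- **Carrier:** the top view puts its centre about 115 mm behind the flap, within the 85–140 mm band, and it looked the same in the pictures before and after I drew back.
- **Flap:** it looks shut in the scene picture, though the gripper hid part of the opening and I had no reading of its angle.
- **Force:** end-of-move wrist readings stayed at noise level, about 1 N. I had no reading of the fingertip force itself.
- **Other things:** the seven I compared with the start picture differed only slightly. The screwdriver differed most, but the gripper never came near it and I didn't look closer. I did not compare the empty carrier. No check failed.

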